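# Let the thick radio batteries out of the lever dispenser

### The arm

A 6-joint arm with a two-finger parallel gripper is mounted at the origin on the work surface. World frame = base frame: x ahead of the robot, y to its left, z up, the work surface at z = 0. Lengths are in m, angles in rad, forces in N, time in s.
With the tool pointing down it reaches from about 0.25 to 0.725 m from the base axis. Payload 4 kg.
Tool frame: the origin (TCP) lies at the very end of the fingers, on their centre line; the grasp point (between the pads) lies 19 mm behind it; z points along the fingers, y is the line along which they close (so a half turn about z gives the same grasp; the last joint's range is limited). The gripper opens to 85 mm and grips with 20 to 120 N. Pads are 22 mm wide; open, the fingers measure 114 mm over their backs; the gripper's body (76 mm by 85 mm) begins 54 mm behind the grasp point. The pads swing forward as they close: fully open they stand 13 mm farther back than shut.
Start: joints at [1.224, 0.241, 0.005, 1.335, 0, 1.571], TCP at [0.17, 0.47, 0.231] pointing down, gripper open.
Joint ranges: [-2.72, 2.72], [-1.05, 1.87], [-1.09, 1.28], [-1.99, 2.15], [-1.42, 1.44], [-3.14, 3.14]. Speed limits (rad/s): [2.79, 2.79, 3.14, 3.14, 3.14, 3.14].

### API

Orientations are given as a 3x3 rotation matrix whose columns are the frame's x, y, z axes.
In Python, from rig import robot gives the robot as it stands.
- The arm moves only by the tool carry_out, never from a script. Its argument "plan" is a list of rows, each an object with "rot": the turn, a rotation vector about the tool's x, y, z in rad, a list of three; "offset": the shift along the tool's x, y, z in m, a list of three; "hand": the opening, from -1 (shut) to 1 (fully open). A call has 1 to 8 rows; each row is the pose to reach, as a shift and turn from the pose commanded when the call began, along the tool's axes at that moment; what a row does not reach only later rows make up. A row lasts 1/12 s, in which the tool goes at most 41.7 mm and 7.16 degrees, less where a joint would pass 70% of its speed; a pose out of reach is approached as far as the arm can. A call with a gripper value outside its range is refused whole. The fingers move at their own pace and stop on an object; "newtons" is the grip in N (left out, the last holds). Time passes only in rows, so rows that repeat a pose let the fingers close. It gives the time, the measured TCP pose, the force, the opening and the grip force at its end, in the units of the state.
- robot.state(): the state, without advancing time (a new reading comes with each control period).
- robot.grab_frame(name): name is "scene" or "top" or "wrist"; returns (picture, depth): 384x512x3 uint8, red, green, blue; 384x512 float32, m along the optical axis (not along the pixel's ray), 0 where there is no reading.
- robot.calibration(name): a dict with "K" (3x3 intrinsics, pixels), "pose" (4x4, takes a point from camera to world coordinates); the wrist camera has in their place "tool_from_camera" (4x4, takes a point from camera to tool coordinates, whose origin is the TCP and whose axes are the flange's). Camera axes: x right, y up, looking along -z (the intrinsics and any distortion apply to the point x, -y, -z); pixel columns grow to the right and rows downward; lengths in m; the calibration is good to about 2 mm. A picture is of the moment at which its call begins: read the wrist's pose just before it. calibration takes no time and is no camera call.
- robot.sign_off(): hands the job in; it is judged then, once.
The state is a dict: "time": time; "q": joint angles; "joint_vel": joint speeds; "tau": joint torques, N m; "position": TCP position; "tcp_rot": TCP orientation; "wrist_force": force on the tool from outside, world axes, zero at the start; "ft_torque": the same for the moment, N m; "grip_width": finger opening in m; "grasp_force": force on a finger pad.
Only numpy, scipy, OpenCV 4.12 (cv2) and the standard library are available. Lean on these libraries where they do the work, as an engineer would, in place of code of your own. Each camera call takes 0.05 s, during which the arm holds its last target. There are 200 camera calls.

### The job

Two lever dispensers on the radio counter hold spare battery cells, one thick cells and one thin. On the one with the thick cells, press down the pad of the rocking lever with the fingertips to lift the gate, keep it down until all three cells have rolled out and lie in its tray, then let go so that the gate shuts. Do not touch or pick up any cell, do not raise the gate by hand, keep the other dispenser shut, and leave the radio, mug and torch where they are.

Things in the scene. Friction and masses are not known exactly. Their poses are not given: they have to be found in the camera images.
- thick_dispenser: Fixed aluminium dispenser with the three thick cells (the two are alike but for their cells; either may stand on the left). 335 mm long with lever, 84 wide, 93 high. Origin on the counter under the lever's pivot; x points down the chute to the tray, z up. Open-topped chute, 54 mm wide inside, falls 14 degrees towards +x, from x = -35 mm to its lip at x = 86, z = 32 mm.
- thick_tray (a point): Centre of the floor of this dispenser's open pick-up tray, 146 mm ahead of the pivot, 13 mm above the counter. The floor goes on falling 7.5 degrees away from the chute, so cells gather at the far end. Tray 112 mm long (along the chute) x 54 mm wide inside, rim 38 mm above the counter.
- thick_lever (a joint): Rocking lever, two side arms on a pivot 75 mm above the counter; pad at its -x end, gate at its +x end. 0 rad = gate shut (rest), grows as the pad is pressed, 0.42 = hard stop (pad centre 43 mm below rest). A spring shuts it; at the pad about 4 N to start, 7 N fully down. A thick cell passes above about 0.27 rad.
- thick_pad: Press pad on this lever: steel plate 50 mm long (along the chute) x 84 wide x 6 thick. Origin at the centre of its top face, 105 mm behind the pivot (-x), 84 mm above the counter at rest. Free space below it, down to a 4 mm base plate. It tilts and sinks with the lever; z = normal of its top face.
- thick_gate: Gate of the thick-cell dispenser: upright steel plate 79 mm wide, 46 mm high, 3 mm thick across the mouth of the chute, carried by the lever 90.5 mm ahead of the pivot. Origin in the plate at pivot height (75 mm above the counter when shut), the plate reaching from 7 mm above to 39 mm below it.
- thick_cell0: Loose thick battery cell, black with a steel end, cylinder 26 mm in diameter and 50 mm long lying across the chute; origin at its centre, axis = its y. Number 0 in the queue (0 is next to the gate).
- thick_cell1: Loose thick battery cell, black with a steel end, cylinder 26 mm in diameter and 50 mm long lying across the chute; origin at its centre, axis = its y. Number 1 in the queue (0 is next to the gate).
- thick_cell2: Loose thick battery cell, black with a steel end, cylinder 26 mm in diameter and 50 mm long lying across the chute; origin at its centre, axis = its y. Number 2 in the queue (0 is next to the gate).
- thin_dispenser: Fixed aluminium dispenser with the three thin cells (the two are alike but for their cells; either may stand on the left). 335 mm long with lever, 84 wide, 93 high. Origin on the counter under the lever's pivot; x points down the chute to the tray, z up. Open-topped chute, 54 mm wide inside, falls 14 degrees towards +x, from x = -35 mm to its lip at x = 86, z = 32 mm.
- thin_tray (a point): Centre of the floor of this dispenser's open pick-up tray, 146 mm ahead of the pivot, 13 mm above the counter. The floor goes on falling 7.5 degrees away from the chute, so cells gather at the far end. Tray 112 mm long (along the chute) x 54 mm wide inside, rim 38 mm above the counter.
- thin_lever (a joint): Rocking lever, two side arms on a pivot 75 mm above the counter; pad at its -x end, gate at its +x end. 0 rad = gate shut (rest), grows as the pad is pressed, 0.42 = hard stop (pad centre 43 mm below rest). A spring shuts it; at the pad about 4 N to start, 7 N fully down. A thin cell passes above about 0.13 rad.
- thin_pad: Press pad on this lever: steel plate 50 mm long (along the chute) x 84 wide x 6 thick. Origin at the centre of its top face, 105 mm behind the pivot (-x), 84 mm above the counter at rest. Free space below it, down to a 4 mm base plate. It tilts and sinks with the lever; z = normal of its top face.
- thin_gate: Gate of the thin-cell dispenser: upright steel plate 79 mm wide, 46 mm high, 3 mm thick across the mouth of the chute, carried by the lever 90.5 mm ahead of the pivot. Origin in the plate at pivot height (75 mm above the counter when shut), the plate reaching from 7 mm above to 39 mm below it.
- thin_cell0: Loose thin battery cell, black with a steel end, cylinder 14.5 mm in diameter and 50 mm long lying across the chute; origin at its centre, axis = its y. Number 0 in the queue (0 is next to the gate).
- thin_cell1: Loose thin battery cell, black with a steel end, cylinder 14.5 mm in diameter and 50 mm long lying across the chute; origin at its centre, axis = its y. Number 1 in the queue (0 is next to the gate).
- thin_cell2: Loose thin battery cell, black with a steel end, cylinder 14.5 mm in diameter and 50 mm long lying across the chute; origin at its centre, axis = its y. Number 2 in the queue (0 is next to the gate).
- radio: Bystander: black handheld radio standing upright, 36 x 58 x 125 mm plus an aerial to 200 mm; origin at the centre of its underside.
- mug: Bystander: white mug, 80 mm wide, 92 mm high with a handle; origin at the centre of its underside.
- torch: Bystander: dark pocket torch standing on its head, 34 mm wide at the foot, 24 mm above, 95 mm high; origin at the centre of its underside.
Mind the look-alikes: they are no part of the job. What is shaped like the thick_cell0 but pink or yellow is not meant.

How it is judged:
On the way, in this order (a step that is already met when the one before it is completed fails the run):
1. the fingers press the pad of the thick-cell dispenser and its gate begins to lift (lever over 0.08 rad) (value of joint thick_lever above 0.08 rad and contact force between the fingers and thick_pad above 0.5 N), for 0.02 s.
2. all three thick cells lie in the tray while the lever is still held down (over 0.2 rad) (x of thick_cell0 in the frame of thick_dispenser between 0.1 and 0.204 m and y of thick_cell0 in the frame of thick_dispenser between -0.03 and 0.03 m and z of each of thick_cell0, thick_cell1, thick_cell2 in the frame of thick_dispenser below 0.045 m and x of thick_cell1 in the frame of thick_dispenser between 0.1 and 0.204 m and y of thick_cell1 in the frame of thick_dispenser between -0.03 and 0.03 m and x of thick_cell2 in the frame of thick_dispenser between 0.1 and 0.204 m and y of thick_cell2 in the frame of thick_dispenser between -0.03 and 0.03 m and value of joint thick_lever above 0.2 rad and contact force between the fingers and thick_pad above 0.5 N), for 0.1 s.
At the end, for the whole second after the job is handed in: The three thick cells lie at rest in the tray of their dispenser (centres 100 to 204 mm ahead of the pivot, within 30 mm of its middle line, below 45 mm), both levers are back within 0.04 rad of shut, and the three thin cells are still behind their gate (x of thick_cell0 in the frame of thick_dispenser between 0.1 and 0.204 m and y of thick_cell0 in the frame of thick_dispenser between -0.03 and 0.03 m and z of each of thick_cell0, thick_cell1, thick_cell2 in the frame of thick_dispenser below 0.045 m and x of thick_cell1 in the frame of thick_dispenser between 0.1 and 0.204 m and y of thick_cell1 in the frame of thick_dispenser between -0.03 and 0.03 m and x of thick_cell2 in the frame of thick_dispenser between 0.1 and 0.204 m and y of thick_cell2 in the frame of thick_dispenser between -0.03 and 0.03 m and x of thin_cell0 in the frame of thin_dispenser between -0.04 and 0.09 m and z of each of thin_cell0, thin_cell1, thin_cell2 in the frame of thin_dispenser above 0.03 m and x of thin_cell1 in the frame of thin_dispenser between -0.04 and 0.09 m and x of thin_cell2 in the frame of thin_dispenser between -0.04 and 0.09 m and value of joint each of thick_lever, thin_lever below 0.04 rad and linear speed of each of thick_cell0, thick_cell1, thick_cell2 below 0.03 m/s); the robot touches nothing.
It fails at once if the robot touches a battery cell (contact force between any of the fingers, the arm and thick_cell0 above 0.3 N or contact force between any of the fingers, the arm and thick_cell1 above 0.3 N or contact force between any of the fingers, the arm and thick_cell2 above 0.3 N or contact force between any of the fingers, the arm and thin_cell0 above 0.3 N or contact force between any of the fingers, the arm and thin_cell1 above 0.3 N or contact force between any of the fingers, the arm and thin_cell2 above 0.3 N).
It fails at once if a cell is lifted above the dispensers (height (world z) of any of thick_cell0, thick_cell1, thick_cell2, thin_cell0, thin_cell1, thin_cell2 above 0.11 m).
It fails at once if a gate is raised by hand (contact force between the fingers and thick_gate above 1 N or contact force between the fingers and thin_gate above 1 N).
It fails at once if the lever of the thin-cell dispenser is pressed (value of joint thin_lever above 0.08 rad).
It fails at once if the radio, mug or torch is moved over 20 mm, or tipped (distance of any of radio, mug, torch from where it was at the start of the episode above 0.02 m or angle between any of radio, mug, torch's own z axis and vertical above 0.3 rad).
It also fails if it takes over 32 s, if anything falls off the work surface, if the arm or the gripper's body presses on something with over 40 N, if the wrist force passes 120 N, or if a joint passes its speed limit or range.

## Working session

There is one attempt and no reset: what is moved stays moved. The work goes in short steps, Python scripts to look and compute and a tool call to move; the robot and the scene stay as the last step left them, time stands still between calls to the robot, and variables do not carry over. Pictures are saved under pics/ and viewed, at most 10 in all, crops included, and the job is handed in when it is done.

Besides the shell and the picture viewer there is one more tool, called by a JSON object that holds its "fn" and its "kwargs". carry_out: Moves the arm, as the interface text tells. Its arguments: {"type":"object","properties":{"plan":{"type":"array"},"newtons":{"type":"number"}},"required":["plan"]}

```bash
ls; mkdir -p pics; python3 - <<'E'
from rig import robot
import cv2,numpy as np
for n in("scene","top"):
    p,d=robot.grab_frame(n); np.savez(f"{n}.npz",p=p,d=d)
    cv2.imwrite(f"pics/{n}0.png",p[:,:,::-1])
    c=robot.calibration(n); print(n,c)
s=robot.state();print(s)
E
```

```text
pics
scene {'K': array([[457.04457581,   0.        , 260.2798339 ],
       [  0.        , 457.04457581, 192.74795414],
       [  0.        ,   0.        ,   1.        ]]), 'pose': array([[ 0.62811134, -0.4233112 ,  0.65290411,  1.46695058],
       [ 0.77794491,  0.35959874, -0.51525767, -0.72677997],
       [-0.01666915,  0.83156261,  0.55518084,  0.84801529],
       [ 0.        ,  0.        ,  0.        ,  1.        ]])}
top {'K': array([[377.27308356,   0.        , 254.91478063],
       [  0.        , 377.27308356, 190.85077199],
       [  0.        ,   0.        ,   1.        ]]), 'pose': array([[-0.01781076,  0.99101714, -0.13254358,  0.45787337],
       [-0.99983416, -0.01714963,  0.00612799,  0.00271331],
       [ 0.00379987,  0.13263074,  0.99115824,  1.05910747],
       [ 0.        ,  0.        ,  0.        ,  1.        ]])}
{'time': 0.1, 'q': array([ 1.22400762e+00,  2.41348569e-01,  3.85244720e-03,  1.33521229e+00,
       -5.08003970e-07,  1.57082395e+00]), 'joint_vel': array([ 0.00111198,  0.00041586,  0.00387241, -0.00077098, -0.00153747,
       -0.00064978]), 'tau': array([-1.23351206e-04, -3.73137403e+01,  2.53010309e+01,  1.08451193e-02,
        3.81114148e-05, -1.59889979e-06]), 'position': array([0.16974477, 0.46969462, 0.23049405]), 'tcp_rot': array([[-9.40459623e-01,  3.39904803e-01, -6.49399683e-04],
       [ 3.39905423e-01,  9.40457904e-01, -1.79842676e-03],
       [-5.60829954e-07, -1.91208223e-03, -9.99998172e-01]]), 'wrist_force': array([-0.26139843,  0.90989268,  0.35205658]), 'ft_torque': array([ 0.03016776, -0.00164473,  0.00386294]), 'grasp_force': 0.0, 'grip_width': 0.0854325888150972}
```

View pics/scene0.png

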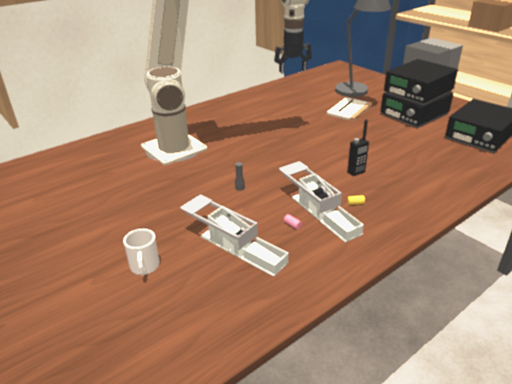

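View pics/top0.png

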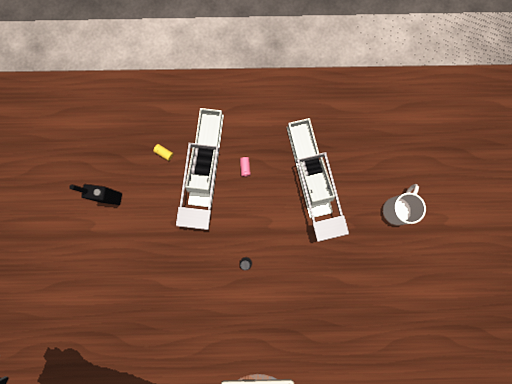

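The top view shows the two dispensers. Their pads are at about (193,218) on the left and (330,228) on the right. The left queue at (203,160) shows more black than the right one at (313,165). I'll enlarge both to confirm, and measure the pads.

```bash
cat > h.py <<'E'
import numpy as np,cv2
from rig import robot
def cloud(d,c):
    K=c["K"];v,u=np.indices(d.shape)
    P=np.stack([(u-K[0,2])/K[0,0]*d,-(v-K[1,2])/K[1,1]*d,-d],-1)
    return P@c["pose"][:3,:3].T+c["pose"][:3,3]
def ray(c,uv):
    K=c["K"];r=c["pose"][:3,:3]@np.array([(uv[0]-K[0,2])/K[0,0],-(uv[1]-K[1,2])/K[1,1],-1]);return c["pose"][:3,3],r/np.linalg.norm(r)
def onplane(c,uv,z):
    o,r=ray(c,uv);return o+r*(z-o[2])/r[2]
def cross(c1,u1,c2,u2):
    o1,a=ray(c1,u1);o2,b=ray(c2,u2)
    s=np.linalg.lstsq(np.stack([a,-b],1),o2-o1,rcond=None)[0]
    p,q=o1+a*s[0],o2+b*s[1];return (p+q)/2,np.linalg.norm(p-q)
E
python3 - <<'E'
from h import *
for n in("top","scene"):
    z=np.load(n+".npz");p,d=z["p"],z["d"];c=robot.calibration(n);W=cloud(d,c)
    m=((W[...,2]>.072)&(W[...,2]<.1)&(W[...,0]>.2)&(W[...,0]<.75)&(abs(W[...,1])<.32)&(p.min(2)>110)).astype(np.uint8)
    m=cv2.morphologyEx(m,cv2.MORPH_OPEN,np.ones((7,7)) if n=="top" else np.ones((4,4)))
    k,l,st,ce=cv2.connectedComponentsWithStats(m)
    for i in range(1,k):
        if st[i,4]<60: continue
        q=W[l==i];r=cv2.minAreaRect(q[:,:2].astype(np.float32)*1000)
        print(n,st[i],ce[i].round(1),"med",np.median(q,0).round(4),"rect",np.round(r[0],1),np.round(r[1],1),round(r[2],1), "onplane",onplane(c,ce[i],.084).round(4))
a=np.load("top.npz")["p"];b=np.load("scene.npz")["p"]
f=lambda i,s:cv2.resize(i[:,:,::-1],None,fx=s,fy=s,interpolation=cv2.INTER_CUBIC)
A=f(a[100:250,160:360],4)[:300*2,:]
cv2.imwrite("pics/crop_top.png",A)
B=f(b[155:275,175:370],4);cv2.imwrite("pics/crop_scene.png",B)
E
```

```text
top [177 207  33  22 596] [192.6 217.5] med [0.5223 0.1578 0.085 ] rect [522. 159.] [83.8 49.5] 82.8 onplane [0.5217 0.1588 0.084 ]
top [314 217  33  23 593] [329.8 227.8] med [ 0.4887 -0.1942  0.085 ] rect [ 489.4 -195.1] [49.1 82.2] 12.5 onplane [ 0.4889 -0.1945  0.084 ]
scene [283 163  25  14 216] [294.4 169. ] med [0.5277 0.1584 0.0833] rect [ 938.1 -250.9] [  78.3 1420.6] 44.9 onplane [0.5321 0.1545 0.084 ]
scene [299 174  19  21 156] [307.3 183. ] med [0.6075 0.1195 0.0799] rect [1015.2 -288.1] [  54.6 1258.2] 43.4 onplane [0.6207 0.1276 0.084 ]
scene [184 196  28  20 311] [197.  205.1] med [ 0.4949 -0.1945  0.0834] rect [ 940.4 -417. ] [  81.8 1219.1] 63.4 onplane [ 0.4999 -0.1985  0.084 ]
scene [217 207  21  11 117] [226.8 212. ] med [ 0.5748 -0.148   0.0793] rect [ 581.7 -146.9] [63.6 24.7] 33.5 onplane [ 0.5836 -0.152   0.084 ]
scene [209 215  17  17 126] [216.  223.5] med [ 0.6037 -0.2033  0.0792] rect [1019.7 -442.6] [  42.1 1058.9] 59.8 onplane [ 0.6079 -0.2059  0.084 ]
```

View pics/crop_top.png

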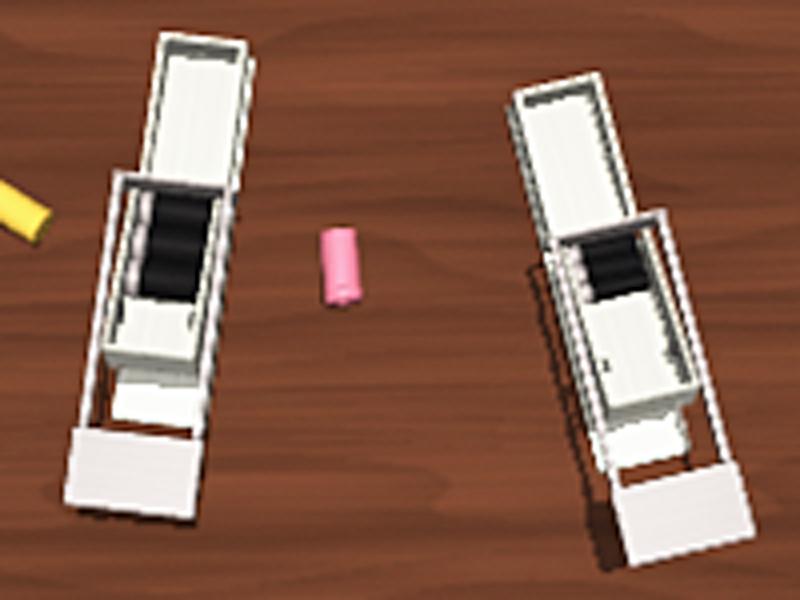

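View pics/crop_scene.png

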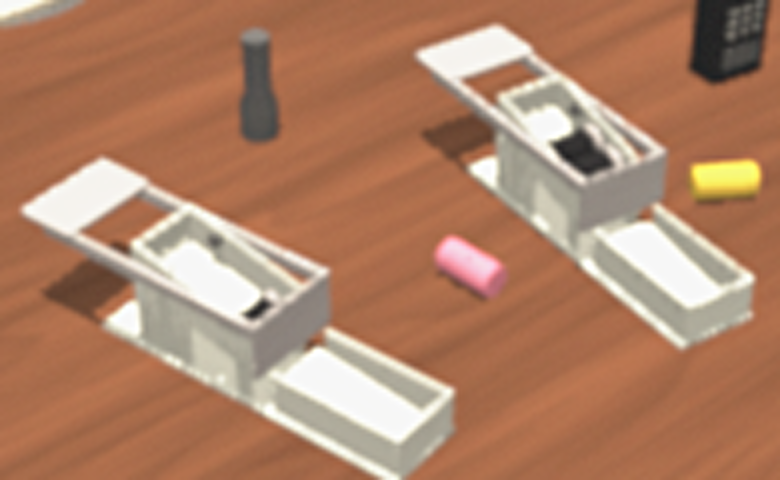

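In the top crop, the left dispenser's black queue spans rows 195–300, about 72 mm, which is three 26 mm cells. The right one spans rows 235–300, about 43 mm, which is three 14.5 mm cells. So the left dispenser, with its pad at top (193,218) and scene (294,169), is the thick one. The pink cylinder at (245,166) and the yellow one at (163,152) are decoys. Next I'll check the pad height across the two views and work out the move.

```bash
python3 - <<'E'
from h import *
T,S=robot.calibration("top"),robot.calibration("scene")
t=np.array([(75,428),(205,440),(195,520),(65,503)])/4+[160,100]-.4
s=np.array([(533,47),(447,78),(417,55),(497,26)])/4+[175,155]-.4
P=[]
for a,b in zip(t,s):
    p,e=cross(T,a,S,b);P.append(p);print(p.round(4),round(e,4))
P=np.array(P);c=P.mean(0);print("centre",c.round(4),"sides",[round(np.linalg.norm(P[i]-P[i-1]),4) for i in range(4)])
# yaw from top view: line pad centre -> far tray rim
f=onplane(T,np.array([205,42])/4+[160,100],.038);pc=np.array([.5217,.1588]);v=f[:2]-pc
print("tray end",f.round(4),"yaw",np.degrees(np.arctan2(v[1],v[0])),"len",np.linalg.norm(v))
st=robot.state();tgt=np.r_[pc,.13]
print("offset tool",(st["tcp_rot"].T@(tgt-st["position"])).round(4))
for n,u in(("radio",(97,193)),("torch",(245,264))):print(n,onplane(T,u,.1).round(3))
E
```

```text
[0.5508 0.1959 0.0864] 0.0015
[0.5411 0.1114 0.0859] 0.0
[0.4912 0.1202 0.081 ] 0.0042
[0.5023 0.202  0.083 ] 0.0
centre [0.5213 0.1574 0.084 ] sides [np.float64(0.049), np.float64(0.085), np.float64(0.0509), np.float64(0.0825)]
tray end [0.8243 0.115  0.038 ] yaw -8.236443907002117 len 0.3057206544859543
offset tool [-0.4367 -0.1726  0.1008]
radio [0.588 0.401 0.1  ]
torch [0.402 0.025 0.1  ]
```

The triangulated pad centre is (0.521, 0.158, 0.084) with sides of 50 × 84 mm, which matches the text. The yaw is about -7.5°. I'll move over it with the hand shut.

{"fn": "carry_out", "kwargs": {"plan": [{"rot":[0,0,-0.22],"offset":[-0.437,-0.173,0.06],"hand":-1},{"rot":[0,0,-0.22],"offset":[-0.437,-0.173,0.06],"hand":-1},{"rot":[0,0,-0.22],"offset":[-0.437,-0.173,0.06],"hand":-1},{"rot":[0,0,-0.22],"offset":[-0.437,-0.173,0.06],"hand":-1},{"rot":[0,0,-0.22],"offset":[-0.437,-0.173,0.06],"hand":-1},{"rot":[0,0,-0.22],"offset":[-0.437,-0.173,0.06],"hand":-1},{"rot":[0,0,-0.22],"offset":[-0.437,-0.173,0.06],"hand":-1},{"rot":[0,0,-0.22],"offset":[-0.437,-0.173,0.06],"hand":-1}]}}

```text
time: 0.77
position: [0.4143, 0.2534, 0.1893]
tcp_rot: [[-0.992, 0.126, -0.001], [0.126, 0.992, -0.0], [0.001, -0.0, -1.0]]
wrist_force: [0.4, 0.7, -0.5]
grip_width: 0.0001
grasp_force: 0.0
```

```bash
python3 - <<'E'
from h import *
st=robot.state();print(st["time"],st["position"],st["grip_width"],st["tcp_rot"].round(3))
print((st["tcp_rot"].T@(np.array([.5217,.1585,.11])-st["position"])).round(4))
E
```

```text
0.7667 [0.41434749 0.25337074 0.18931796] 7.910899504253364e-05 [[-0.992  0.126 -0.001]
 [ 0.126  0.992 -0.   ]
 [ 0.001 -0.    -1.   ]]
[-0.1185 -0.0805  0.0793]
```

{"fn": "carry_out", "kwargs": {"plan": [{"rot":[0,0,0],"offset":[-0.03,-0.02,0],"hand":-1},{"rot":[0,0,0],"offset":[-0.06,-0.04,0.01],"hand":-1},{"rot":[0,0,0],"offset":[-0.09,-0.06,0.03],"hand":-1},{"rot":[0,0,0],"offset":[-0.112,-0.074,0.05],"hand":-1},{"rot":[0,0,0],"offset":[-0.112,-0.074,0.06],"hand":-1},{"rot":[0,0,0],"offset":[-0.112,-0.074,0.06],"hand":-1},{"rot":[0,0,0],"offset":[-0.112,-0.074,0.06],"hand":-1}]}}

```text
time: 1.35
position: [0.514, 0.1674, 0.1289]
tcp_rot: [[-0.992, 0.127, -0.003], [0.127, 0.992, -0.001], [0.003, -0.001, -1.0]]
wrist_force: [0.2, 0.1, -0.6]
grip_width: 0.0003
grasp_force: 0.0
```

```bash
python3 - <<'E'
from h import *
p,d=robot.grab_frame("scene");cv2.imwrite("pics/scene1.png",cv2.resize(p[60:260,230:430,::-1],None,fx=3,fy=3,interpolation=cv2.INTER_CUBIC))
st=robot.state();print(st["time"],st["position"],st["wrist_force"])
print((st["tcp_rot"].T@(np.array([.5217,.1585,.084])-st["position"])).round(4))
E
```

```text
1.4 [0.51447    0.16806588 0.12992257] [ 0.4037031  -0.07992632  0.94281234]
[-0.0084 -0.0086  0.0459]
```

View pics/scene1.png

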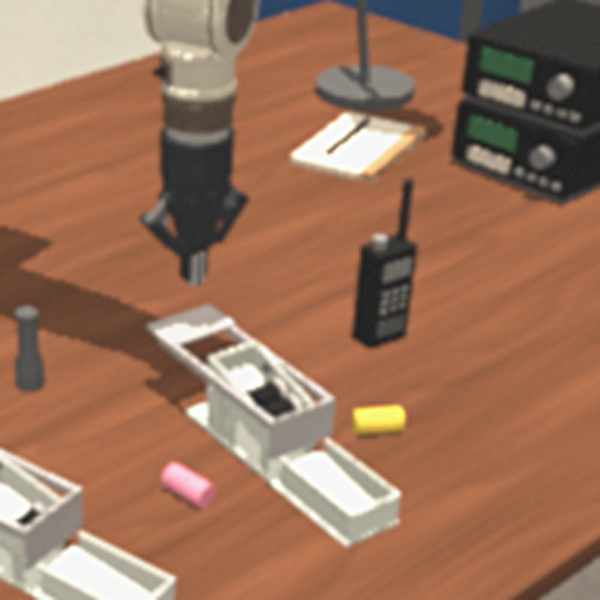

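The shut fingertips, at crop (195,275), stand above the thick pad at crop (190,325). Next I'll shift about 10 mm and press down.

{"fn": "carry_out", "kwargs": {"plan": [{"rot":[0,0,0],"offset":[-0.007,-0.009,0.01],"hand":-1},{"rot":[0,0,0],"offset":[-0.007,-0.009,0.03],"hand":-1},{"rot":[0,0,0],"offset":[-0.007,-0.009,0.042],"hand":-1},{"rot":[0,0,0],"offset":[-0.007,-0.009,0.05],"hand":-1},{"rot":[0,0,0],"offset":[-0.007,-0.009,0.06],"hand":-1},{"rot":[0,0,0],"offset":[-0.007,-0.009,0.07],"hand":-1},{"rot":[0,0,0],"offset":[-0.007,-0.009,0.08],"hand":-1},{"rot":[0,0,0],"offset":[-0.007,-0.009,0.082],"hand":-1}]}}

```text
time: 2.07
position: [0.5226, 0.1579, 0.0478]
tcp_rot: [[-0.992, 0.126, 0.004], [0.126, 0.992, 0.0], [-0.004, 0.0, -1.0]]
wrist_force: [1.6, -1.3, 6.6]
grip_width: 0.0
grasp_force: 2.8
```

```bash
python3 - <<'E'
from h import *
for i in range(10): p,d=robot.grab_frame("top")
q,_=robot.grab_frame("scene")
a=cv2.resize(p[100:240,160:260,::-1],None,fx=4,fy=4,interpolation=cv2.INTER_CUBIC)
b=cv2.resize(q[120:260,270:370,::-1],None,fx=4,fy=4,interpolation=cv2.INTER_CUBIC)
cv2.imwrite("pics/press.png",np.hstack([a,b]))
st=robot.state();print(st["time"],st["position"],st["wrist_force"])
E
```

```text
2.6167 [0.52238553 0.15799887 0.04909608] [-0.25366751 -1.26063112  5.44229495]
```

View pics/press.png

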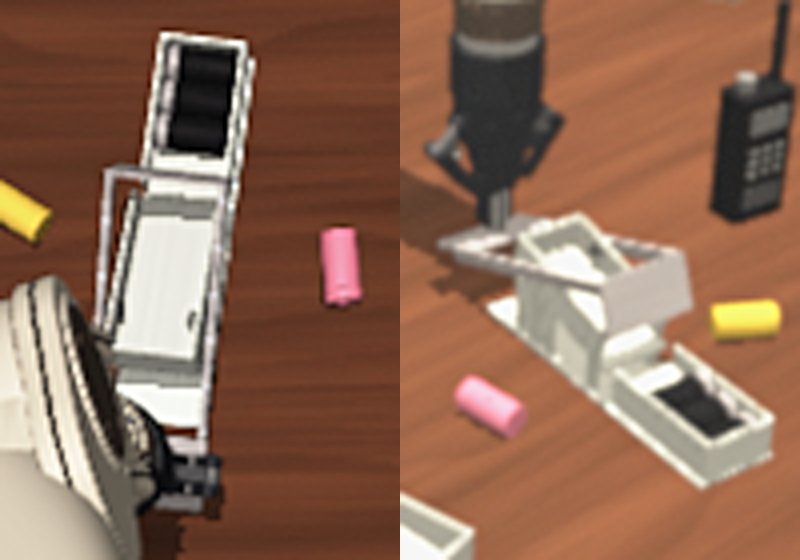

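All three thick cells lie at the far end of the tray (left panel, rows 45–155) and the chute is empty. I'll hold briefly, then let the lever up gently and lift away.

{"fn": "carry_out", "kwargs": {"plan": [{"rot":[0,0,0],"offset":[0,0,0],"hand":-1},{"rot":[0,0,0],"offset":[0,0,0],"hand":-1},{"rot":[0,0,0],"offset":[0,0,0],"hand":-1},{"rot":[0,0,0],"offset":[0,0,0],"hand":-1},{"rot":[0,0,0],"offset":[0,0,-0.008],"hand":-1},{"rot":[0,0,0],"offset":[0,0,-0.016],"hand":-1},{"rot":[0,0,0],"offset":[0,0,-0.024],"hand":-1},{"rot":[0,0,0],"offset":[0,0,-0.032],"hand":-1}]}}

```text
time: 3.28
position: [0.5206, 0.158, 0.0808]
tcp_rot: [[-0.992, 0.126, -0.0], [0.126, 0.992, 0.0], [0.0, 0.0, -1.0]]
wrist_force: [-2.0, 0.8, 3.9]
grip_width: -0.0
grasp_force: 1.9
```

{"fn": "carry_out", "kwargs": {"plan": [{"rot":[0,0,0],"offset":[0,0,-0.008],"hand":-1},{"rot":[0,0,0],"offset":[0,0,-0.02],"hand":-1},{"rot":[0,0,0],"offset":[0,0,-0.05],"hand":-1},{"rot":[0,0,0],"offset":[0,0,-0.08],"hand":-1},{"rot":[0,0,0],"offset":[0,0,-0.1],"hand":-1},{"rot":[0,0,0],"offset":[0,0,-0.1],"hand":-1},{"rot":[0,0,0],"offset":[0,0,-0.1],"hand":-1},{"rot":[0,0,0],"offset":[0,0,-0.1],"hand":-1}]}}

```text
time: 3.95
position: [0.521, 0.1575, 0.1793]
tcp_rot: [[-0.992, 0.127, -0.0], [0.127, 0.992, -0.0], [-0.0, -0.0, -1.0]]
wrist_force: [0.2, 0.7, -0.4]
grip_width: -0.0
grasp_force: 0.0
```

```bash
python3 - <<'E'
from h import *
for i in range(8): p,d=robot.grab_frame("top")
q,_=robot.grab_frame("scene")
a=cv2.resize(p[100:250,160:360,::-1],None,fx=2,fy=2,interpolation=cv2.INTER_CUBIC)
b=cv2.resize(q[130:280,170:370,::-1],None,fx=2,fy=2,interpolation=cv2.INTER_CUBIC)
cv2.imwrite("pics/end.png",np.hstack([a,b]))
st=robot.state();print(st["time"],st["position"],st["wrist_force"])
E
```

```text
4.4 [0.52088087 0.15770037 0.17941476] [ 0.21219245 -0.34532093  0.20612767]
```

View pics/end.png

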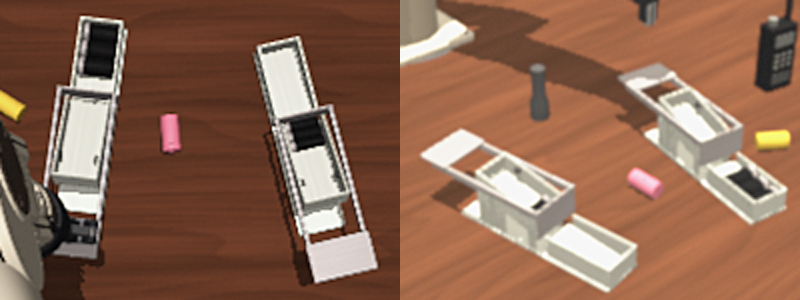

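The thick cells are in the tray (left panel, around (100,48)) and the thick gate is shut again. The thin cells are still behind their gate, the bystanders haven't moved, and the hand is clear.

```bash
python3 -c "
from rig import robot
print(robot.sign_off())"
```

```text
the job is handed in; nothing more can be done
None
```

The job is handed in: I pressed the thick-cell lever, all three cells rolled into its tray, and the gate shut on release; the final pictures show the thin dispenser still shut and nothing else moved, though sign-off returned no verdict.

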